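# Snap the end cap home on a tachograph gear sender

## Task

Take the seating tool out of its tray and press it squarely onto the loose end cap of the gear sender until the cap clicks fully home; keep pressing for a second with about 20 N, at least 10 N, but never press the cap with more than 30 N, or it cracks. Use only the tool on the cap, not the gripper, then stand the tool back upright in its tray and let go. Leave the other things on the bench where they are.

Things in the scene. Friction and masses are not known exactly. Their poses are not given: they have to be found in the camera images.
- sender: Gear sender: round steel housing, 60 mm across, 55 mm tall, held upright by friction in a 120 x 102 mm clamp fixed to the bench; a 34 mm bore in its top holds sprung balls that snap behind the cap's bead. Origin: centre of its lower tip, on its axis; z up. Connector stub to -x. Pushed down with about 4 N it slides down in the clamp, by an unknown 2 to 24 mm, onto a firm steel wedge, and stays.
- sender_seat (a point): The centre of the housing's top rim, 55 mm above the sender's origin and at the start 95 mm above the bench: where the cap's origin is when the cap is fully home. z up; moves with the sender.
- cap: Loose black plastic end cap, 30 g: flange 48 mm across, 5 mm thick, on it a central boss 14 mm across, 6 mm high; plug below, in the bore. Origin: centre of the flange's underside, z up. It starts about 8 mm above home. Pressed, it resists with up to about 10 N (once the sender no longer slides), some 4 mm above home gives way with a click, and its flange meets the rim, a rigid stop.
- tool: Aluminium seating tool, about 200 g, 89 mm tall, upright: round foot 40 mm across, 22 mm high, and above it a square handle 24 x 24 mm up to the top. The foot's underside has a central recess 20 mm wide, 10 mm deep, that goes over the cap's boss, so its flat ring presses on the flange. Origin: centre of the foot's underside; z up the handle; x, y square to the handle's sides.
- tray: Shallow square aluminium tray, 110 x 110 mm outside, 14 mm high with walls 4 mm thick and a floor 4 mm thick, fixed to the bench. The tool starts in it and goes back into it. Origin: centre of its underside; z up.
- lens: Bystander: cracked amber plastic meter lens, a disc 68 mm across and 12 mm high. Origin: centre of its underside.
- plug: Bystander: yellow plastic plug shell, standing, 34 mm across and 34 mm high. Origin: centre of its underside.
- bung: Bystander: small grey rubber bung, 24 mm across and 22 mm high. Origin: centre of its underside.
Things that resemble listed ones, but are neither listed nor needed, are in the scene too. Of the things shaped like the tray, the aluminium one is meant.

How it is judged (in metres and radians):
On the way:
1. the cap is fully home in the sender and the tool presses it down with at least 10 N, for half a second (z of cap in the frame of sender_seat between -0.002 and 0.0015 m and horizontal distance between cap and sender_seat below 0.003 m and angle between cap's own z axis and vertical below 0.06 rad and contact force between tool and cap above 10 N), for 0.5 s.
At the end, for the whole second after the job is handed in: The cap is fully home (its flange within 1.5 mm of the rim, centred within 3 mm, level within 0.06 rad) and stays there; the seating tool stands upright (within 0.1 rad), at rest and released, with its foot on the floor of the tray (z of cap in the frame of sender_seat between -0.002 and 0.0015 m and horizontal distance between cap and sender_seat below 0.003 m and angle between cap's own z axis and vertical below 0.06 rad and angle between tool's own z axis and vertical below 0.1 rad and z of tool in the frame of tray between 0.001 and 0.01 m and x of tool in the frame of tray between -0.04 and 0.04 m and y of tool in the frame of tray between -0.04 and 0.04 m and linear speed of tool below 0.02 m/s and contact force between the fingers and tool below 0.2 N); the robot touches nothing.
It fails at once if the tool presses the cap with more than 30 N (contact force between tool and cap above 30 N).
It fails at once if the gripper touches the cap (contact force between any of the fingers, the arm and cap above 0.5 N).
It fails at once if a bystander (lens, plug shell, bung) is moved by more than 20 mm (distance of any of lens, plug, bung from where it was at the start of the episode above 0.02 m).
It also fails if it takes over 72 s, if anything falls off the work surface, if the arm or the gripper's body presses on something with over 40 N, if the wrist force passes 120 N, or if a joint passes its speed limit or range.

## Robot

A 6-joint arm with a two-finger parallel gripper is mounted at the origin on the work surface. World frame = base frame: x ahead of the robot, y to its left, z up, the work surface at z = 0. Lengths are in mm, angles in rad, forces in N, time in s.
With the tool pointing down it reaches from about 375 to 900 mm from the base axis. Payload 3.1 kg.
Tool frame: the origin (TCP) lies between the finger pads; the fingertips stand 8 mm ahead of it and the grasp point (between the pads) lies 11 mm behind it (bot.tcp_to_tips is the distance from the TCP to the fingertips, in mm); z points along the fingers, y is the line along which they close (so a half turn about z gives the same grasp; the last joint's range is limited). The gripper opens to 85 mm and grips with 20 to 120 N. Pads are 22 mm wide; open, the fingers measure 114 mm over their backs; the gripper's body (76 mm by 85 mm) begins 54 mm behind the grasp point. The pads swing forward as they close: fully open they stand 13 mm farther back than shut.
Start: joints at [-1.488, 0.527, 1.433, -0, 1.181, -0.178], TCP at [161.787, -603.674, 239.31] pointing down, gripper open.
Joint ranges: [-3.08, 3.08], [-0.75, 2.2], [0.22, 2.44], [-1.43, 4.57], [0, 2.65], [-2.85, 2.85]. Speed limits (rad/s): [2.79, 2.79, 3.14, 3.14, 3.14, 3.14].

## Interface

Orientations are given as a unit quaternion [w, x, y, z].
In Python, from workcell import bot gives the robot as it stands.
- The arm moves only by the tool arm_command, never from a script. Its argument "plan" is text: rows parted by semicolons, each of 4 numbers parted by spaces: the shift along the tool's x, y, z normalised to -1 to 1, where 1 is 200 mm, then the turn about the tool's z normalised to -1 to 1, where 1 is 0.5 rad. In form: x y z turn; .... A call has 1 to 5 rows; each row shifts and turns the commanded pose from where the row before left it, along the tool's axes as they then stand; what a row does not reach is not made up. A row lasts 1/10 s, in which the tool goes at most 50 mm and 8.59 degrees, less where a joint would pass 70% of its speed; a pose out of reach is approached as far as the arm can. A call with a number of a shift or a turn outside -1 to 1 is refused whole. A call with a gripper value outside its range is refused whole. "hand" is the opening, from 0 (shut) to 1 (fully open), set as the call begins (left out, the last holds). The fingers move at their own pace and stop on an object; "grip_force" is the grip in N (left out, the last holds). Time passes only in rows, so rows that do not move let the fingers close. It gives the time, the measured TCP pose, the force, the opening and the grip force at its end, in the units of the state.
- bot.get_obs(): the state, without advancing time (a new reading comes with each control period).
- bot.read_camera(name): name is "scene" or "side" or "wrist"; returns a dict with "image" (480x640x3 uint8, red, green, blue), "intrinsics" (3x3 intrinsics, pixels), "xyz" and "attitude" of the camera in the world; the wrist camera has in their place "T_tool_cam" (4x4, takes a point from camera to tool coordinates, whose origin is the TCP and whose axes are the flange's). Camera axes: x right, y down, z forward; pixel columns grow to the right and rows downward; lengths in mm; the calibration is good to about 2 mm. A picture is of the moment at which its call begins: read the wrist's pose just before it. There is no depth.
- bot.sign_off(): hands the job in; it is judged then, once.
The state is a dict: "clock": time; "joint_positions": joint angles; "qd": joint speeds; "effort": joint torques, N m; "position": TCP position; "tool_rot": TCP orientation; "contact_force": force on the tool from outside, world axes, zero at the start; "torque": the same for the moment, N m; "grip_width": finger opening in mm; "finger_force": force on a finger pad.
Only numpy, scipy, OpenCV 4.12 (cv2) and the standard library are available. Lean on these libraries where they do the work, as an engineer would, in place of code of your own. Each camera call takes 0.05 s, during which the arm holds its last target. There are 200 camera calls.

## Working session

There is one attempt and no reset: what is moved stays moved. The work goes in short steps, Python scripts to look and compute and a tool call to move; the robot and the scene stay as the last step left them, time stands still between calls to the robot, and variables do not carry over. Pictures are saved under pics/ and viewed, at most 10 in all, crops included, and the job is handed in when it is done.

Besides the shell and the picture viewer there is one more tool, called after "Request:" in YAML: its name, and indented under it one key for each argument. arm_command: Moves the arm, as the interface text tells. Scaled input: -1 to 1 covers 200 mm each way for a shift and 0.5 rad each way for a turn. Its arguments: {"type":"object","properties":{"plan":{"type":"string"},"hand":{"type":"number"},"grip_force":{"type":"number"}},"required":["plan"]}

```bash
mkdir -p pics; ls
cat > h.py <<'E'
import numpy as np, cv2
from scipy.spatial.transform import Rotation as R
from workcell import bot
def q2R(q): return R.from_quat([q[1],q[2],q[3],q[0]]).as_matrix()
def cam(name):
    o=bot.get_obs(); c=bot.read_camera(name); K=np.array(c["intrinsics"])
    if name=="wrist":
        T=np.eye(4);T[:3,:3]=q2R(o["tool_rot"]);T[:3,3]=o["position"];T=T@np.array(c["T_tool_cam"])
        Rm,t=T[:3,:3],T[:3,3]
    else:
        a=np.array(c["attitude"]); Rm=a if a.shape==(3,3) else q2R(a); t=np.array(c["xyz"])
    return c["image"],K,Rm,t
def save(im,f): cv2.imwrite(f,cv2.cvtColor(im,cv2.COLOR_RGB2BGR))
def ray(K,Rm,t,u,v,z):
    d=Rm@np.linalg.inv(K)@np.array([u,v,1.]); return t+d*(z-t[2])/d[2]
def proj(K,Rm,t,p):
    q=K@(Rm.T@(np.array(p,float)-t)); return q[:2]/q[2]
E
python3 - <<'E'
from h import *
for n in ["scene","side","wrist"]:
    im,K,Rm,t=cam(n); save(im,f"pics/{n}0.png"); print(n,t.round(0),Rm.round(2).tolist(),K[0,0])
    np.savez(f"{n}0.npz",im=im,K=K,R=Rm,t=t)
o=bot.get_obs(); print({k:np.round(v,3) for k,v in o.items()})
E
```

```text
pics
scene [1124.  365.  832.] [[-0.5, 0.66, -0.56], [0.87, 0.39, -0.32], [0.01, -0.65, -0.76]] 555.5971262164375
side [ 315. -429.  771.] [[0.88, -0.34, 0.33], [-0.47, -0.67, 0.57], [0.02, -0.66, -0.75]] 450.6204539580218
wrist [ 228. -586.  373.] [[0.26, -0.93, -0.26], [-0.97, -0.25, -0.07], [-0.0, 0.27, -0.96]] 361.4141227488499
{'clock': np.float64(0.15), 'joint_positions': array([-1.488,  0.528,  1.434, -0.   ,  1.181, -0.179]), 'qd': array([ 0.001, -0.003, -0.004,  0.001,  0.   , -0.001]), 'effort': array([ 1.0000e-03, -4.4274e+01, -1.7828e+01, -0.0000e+00,  6.0000e-03,
       -0.0000e+00]), 'position': array([ 161.727, -603.146,  238.544]), 'tool_rot': array([-0.001,  0.991,  0.131,  0.   ]), 'contact_force': array([-0.102,  0.126,  0.166]), 'torque': array([-0.051, -0.015,  0.   ]), 'finger_force': np.float64(0.0), 'grip_width': np.float64(85.491)}
```

View pics/scene0.png

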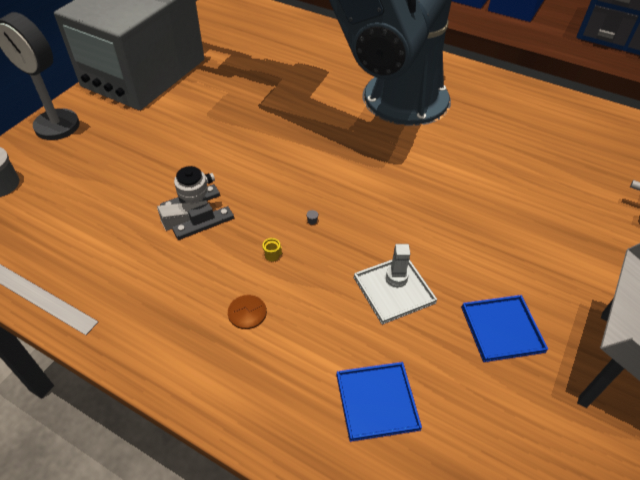

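View pics/side0.png

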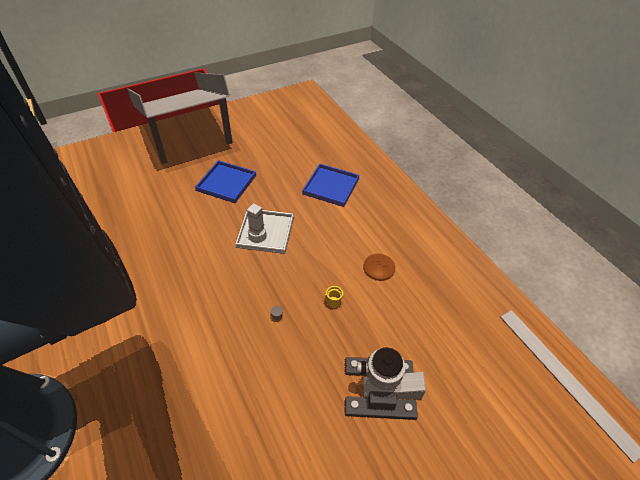

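Scene view: sender and cap at about (190,180), tool at (400,265) in the white tray (396,288), plug (272,249), bung (312,217), lens (247,311). Side view: cap at (387,362), tool top at (255,210), tray (265,231). The blue trays are decoys.

Run:
```python
from h import *
pts={"scene":{"cap":(189,176,108),"tooltop":(402,247,93),"tray":(396,289,12),"plug":(272,243,34),"bung":(312,214,22),"lens":(247,310,12)},
"side":{"cap":(387,360,108),"tooltop":(255,209,93),"tray":(265,230,12),"plug":(334,291,34),"bung":(277,311,22),"lens":(379,266,12)}}
for n in pts:
    d=np.load(n+"0.npz"); K,Rm,t,im=d["K"],d["R"],d["t"],d["im"]
    for k,(u,v,z) in pts[n].items():print(n,k,ray(K,Rm,t,u,v,z).round(0))
    # zoom crops
a=np.load("scene0.npz")["im"]; b=np.load("side0.npz")["im"]
def crop(im,x,y,w=66,h=50): return cv2.resize(im[y-h:y+h,x-w:x+w],None,fx=3,fy=3,interpolation=cv2.INTER_CUBIC)
save(np.vstack([np.hstack([crop(a,194,200),crop(a,396,280)]),np.hstack([crop(b,385,380),crop(b,263,225)])]),"pics/crops.png")
```

```text
scene cap [ 580. -203.  108.]
scene tooltop [523. 207.  93.]
scene tray [551. 220.  12.]
scene plug [588. -18.  34.]
scene bung [478.   4.  22.]
scene lens [722.  15.  12.]
side cap [ 574. -209.  108.]
side tooltop [525. 204.  93.]
side tray [544. 209.  12.]
side plug [592. -17.  34.]
side bung [477.   0.  22.]
side lens [716.   6.  12.]
```

View pics/crops.png

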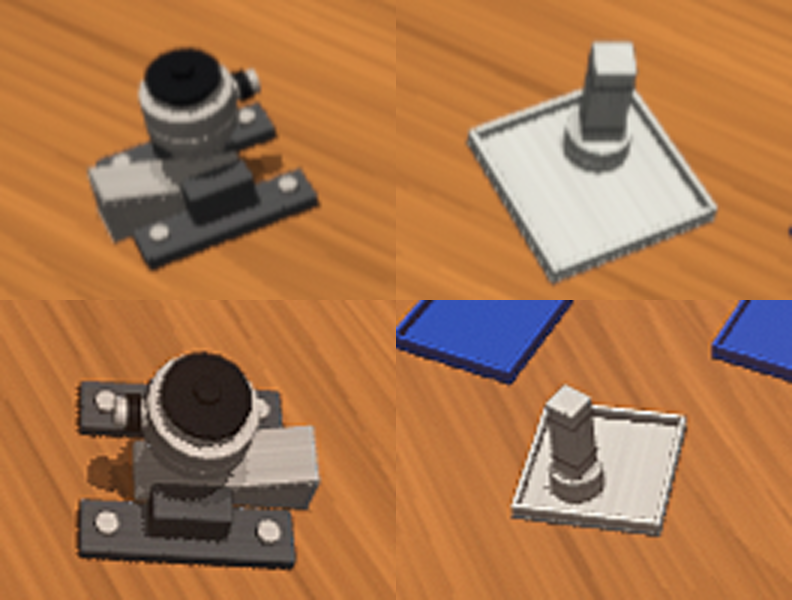

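Request:
arm_command:
  plan: "0.14 -0.172 0 0;0.14 -0.172 0 0;0.14 -0.172 0 0;0.14 -0.172 0 0;0.14 -0.172 0 0"
  hand: 1

```text
clock: 0.65
position: [252.9, -399.5, 239.1]
tool_rot: [-0.0, 0.991, 0.13, 0.0]
contact_force: [0.6, -0.7, 0.1]
grip_width: 85.6
finger_force: 0.0
```

Request:
arm_command:
  plan: "0.14 -0.172 0 0;0.14 -0.172 0 0;0.14 -0.172 0 0;0.14 -0.172 0 0;0.14 -0.172 0 0"

```text
clock: 1.15
position: [343.5, -197.3, 239.4]
tool_rot: [0.0, 0.991, 0.13, 0.0]
contact_force: [1.3, -0.0, 1.1]
grip_width: 85.5
finger_force: 0.0
```

Request:
arm_command:
  plan: "0.14 -0.172 0 0;0.14 -0.172 0 0;0.14 -0.172 0 0;0.14 -0.172 0 0;0.14 -0.172 0 0"

```text
clock: 1.65
position: [434.3, 5.3, 239.4]
tool_rot: [0.0, 0.991, 0.131, 0.0]
contact_force: [0.3, -0.9, -0.3]
grip_width: 85.4
finger_force: 0.0
```

Request:
arm_command:
  plan: "0.14 -0.172 0 0;0.14 -0.172 0 0;0.14 -0.172 0 0;0.14 -0.172 0 0;0.14 -0.172 0 0"

```text
clock: 2.15
position: [524.9, 207.7, 239.1]
tool_rot: [0.0, 0.991, 0.131, -0.0]
contact_force: [1.1, -0.1, 0.4]
grip_width: 85.4
finger_force: 0.0
```

Run:
```python
from h import *
im,K,Rm,t=cam("wrist"); save(im,"pics/w1.png"); np.savez("w1.npz",im=im,K=K,R=Rm,t=t)
o=bot.get_obs(); print(o["position"],o["tool_rot"],o["joint_positions"].round(2),t)
print(proj(K,Rm,t,[524,206,93]),proj(K,Rm,t,[547,215,4]))
```

```text
[528.44389078 213.55068707 239.53965085] [-0.00250274  0.99125037  0.13193041  0.00328708] [0.19 0.45 1.58 0.01 1.11 1.49] [590.92400749 225.57621474 373.60572966]
[319.49331269 225.31102039] [316.39443972 180.85195132]
```

View pics/w1.png

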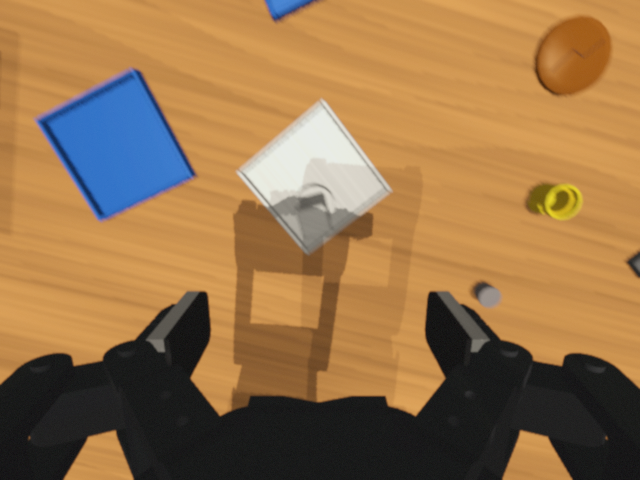

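The wrist view shows the tray at (315,177) and the tool in shadow near (316,200), slightly blurred by the motion. I'll take it again now the arm has settled.

Run:
```python
from h import *
for i in range(4): cam("wrist")
im,K,Rm,t=cam("wrist"); np.savez("w2.npz",im=im,K=K,R=Rm,t=t)
o=bot.get_obs(); print(o["position"],o["tool_rot"],t)
print(proj(K,Rm,t,[524,206,93]),proj(K,Rm,t,[547,215,4]))
c=im[90:270,220:420]; c=np.clip(c.astype(float)*1.5,0,255).astype(np.uint8)
save(cv2.resize(c,(666,600),interpolation=cv2.INTER_CUBIC),"pics/w2.png")
```

```text
[523.7188371  205.02145383 238.86260508] [ 2.34140975e-04  9.91469022e-01  1.30338958e-01 -9.38306206e-04] [590.02227856 223.55688034 373.14977907]
[317.25766592 223.19545851] [314.62628501 178.96086457]
```

View pics/w2.png

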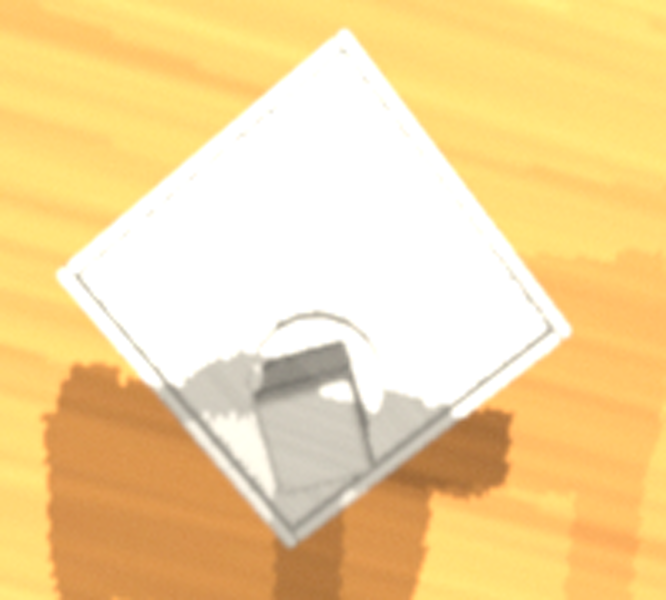

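Handle top-face corners in the crop are (258,398), (350,375), (373,465), (275,493). Tray corners are (345,28), (572,332), (292,547), (58,272).

Run:
```python
from h import *
d=np.load("w2.npz");K,Rm,t=d["K"],d["R"],d["t"]
o=bot.get_obs(); T=q2R(o["tool_rot"])
f=lambda p,z: ray(K,Rm,t,p[0]/3.333+220,p[1]/3.333+90,z)
P=np.array([f(p,93) for p in [(258,398),(350,375),(373,465),(275,493)]])
print(P.mean(0),np.linalg.norm(np.roll(P,-1,0)-P,axis=1))
e=np.roll(P,-1,0)-P; l=e@T; print("edge angles in tool frame",np.degrees(np.arctan2(l[:,1],l[:,0])).round(1))
print("shift tool frame",T.T@(P.mean(0)-o["position"]))
Q=np.array([f(p,14) for p in [(345,28),(572,332),(292,547),(58,272)]])
print(Q.mean(0),np.linalg.norm(np.roll(Q,-1,0)-Q,axis=1))
print(o["position"],o["clock"])
e=(np.roll(Q,-1,0)-Q)@T;print(np.degrees(np.arctan2(e[:,1],e[:,0])))
```

```text
[525.89712871 209.0285744   93.        ] [22.43894736 22.62971348 24.65449592 23.70300556]
edge angles in tool frame [  75.7  165.5 -106.6   -9.2]
shift tool frame [  3.42022716  -3.34002769 145.85557168]
[546.61914272 214.37406123  14.        ] [109.30525139 108.08644564 109.51063673 108.12934485]
[523.7188371  205.02145383 238.86260508] 2.45
[ 141.29248846 -128.87176949  -38.73016251   51.23712128]
```

Request:
arm_command:
  plan: "0.014 -0.015 0.1 0;0 0 0.1 -0.235;0 0 0.1 -0.235;0 0 0.1 0;0 0 0 0"
  hand: 1

```text
clock: 2.95
position: [524.1, 207.4, 157.1]
tool_rot: [-0.0, 0.97, 0.245, -0.003]
contact_force: [-0.0, -0.1, -0.1]
grip_width: 85.4
finger_force: 0.0
```

Run:
```python
from h import *
for i in range(3): cam("wrist")
im,K,Rm,t=cam("wrist"); np.savez("w3.npz",im=im,K=K,R=Rm,t=t)
o=bot.get_obs(); print(o["position"],o["tool_rot"],o["clock"])
u=proj(K,Rm,t,[525.5,208.5,93]);print(u)
c=np.clip(im.astype(float)*1.5,0,255).astype(np.uint8)[130:400,140:500]
save(cv2.resize(c,None,fx=2,fy=2,interpolation=cv2.INTER_CUBIC),"pics/w3.png")
```

```text
[527.32442033 208.93170519 160.54754327] [9.70926593e-05 9.69441777e-01 2.45319334e-01 1.02762363e-03] 3.15
[316.40270797 257.9957649 ]
```

View pics/w3.png

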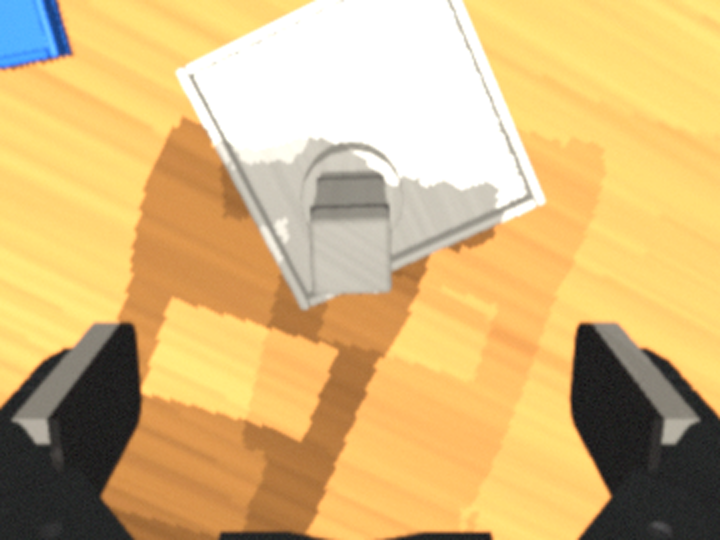

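Request:
arm_command:
  plan: "0 0 0.14 0;0 0 0.14 0;0 0 0.14 0;0 0 0.13 0;0 0 0 0"

```text
clock: 3.65
position: [525.1, 209.0, 47.5]
tool_rot: [-0.0, 0.969, 0.246, -0.002]
contact_force: [-0.9, -0.3, 0.1]
grip_width: 85.8
finger_force: 0.0
```

Request:
arm_command:
  plan: "0 0 0 0;0 0 0 0;0 0 0 0;0 0 0 0;0 0 0 0"
  hand: 0
  grip_force: 80

```text
clock: 4.15
position: [527.4, 209.7, 50.6]
tool_rot: [0.0, 0.969, 0.246, 0.001]
contact_force: [0.3, 0.6, 5.7]
grip_width: 23.3
finger_force: 78.5
```

Request:
arm_command:
  plan: "0 0 0 0;0 0 0 0;0 0 0 0"

```text
clock: 4.45
position: [527.5, 209.7, 50.6]
tool_rot: [0.0, 0.969, 0.246, 0.001]
contact_force: [0.1, -0.3, 5.9]
grip_width: 22.9
finger_force: 78.5
```

Request:
arm_command:
  plan: "0 0 -0.1 0;0 0 -0.2 0;0 0 -0.2 0;0 0 -0.2 0;0 0 -0.05 0"

```text
clock: 4.95
position: [528.9, 210.0, 203.9]
tool_rot: [0.0, 0.969, 0.246, 0.004]
contact_force: [0.8, 0.2, -1.6]
grip_width: 23.0
finger_force: 78.4
```

Request:
arm_command:
  plan: "-0.06 0.11 0 0;-0.089 0.162 0 0;-0.089 0.162 0 0;-0.089 0.162 0 0;-0.089 0.162 0 0"

```text
clock: 5.45
position: [524.5, 35.3, 198.3]
tool_rot: [-0.0, 0.969, 0.246, -0.001]
contact_force: [-0.2, -0.3, -1.4]
grip_width: 23.2
finger_force: 78.5
```

Request:
arm_command:
  plan: "-0.089 0.162 0 0;-0.089 0.162 0 0;-0.089 0.162 0 0;-0.089 0.162 0 0;-0.089 0.162 0 0"

```text
clock: 5.95
position: [523.6, -149.4, 198.2]
tool_rot: [-0.001, 0.969, 0.246, -0.001]
contact_force: [0.3, 0.3, -1.5]
grip_width: 23.3
finger_force: 78.5
```

Request:
arm_command:
  plan: "-0.089 0.162 0 0;-0.06 0.11 0 0;-0.06 0.11 0 0;0 0 0 0;0 0 0 0"

```text
clock: 6.45
position: [523.4, -235.2, 198.1]
tool_rot: [-0.001, 0.969, 0.245, -0.001]
contact_force: [-0.7, 0.4, -1.4]
grip_width: 23.5
finger_force: 78.7
```

Run:
```python
from h import *
for i in range(6): cam("wrist")
im,K,Rm,t=cam("wrist"); np.savez("w4.npz",im=im,K=K,R=Rm,t=t)
o=bot.get_obs(); print(o["position"],o["tool_rot"],o["clock"],o["contact_force"])
print(proj(K,Rm,t,[577,-206,114]))
c=np.clip(im.astype(float)*1.4,0,255).astype(np.uint8)
save(cv2.resize(c,(800,600),interpolation=cv2.INTER_CUBIC),"pics/w4.png")
```

```text
[ 524.35504943 -234.52675147  199.33436726] [-1.17735211e-04  9.69165783e-01  2.46409555e-01 -5.84773802e-05] 6.8 [-0.38862184 -0.32795987 -1.1303758 ]
[317.99370448 149.93217318]
```

View pics/w4.png

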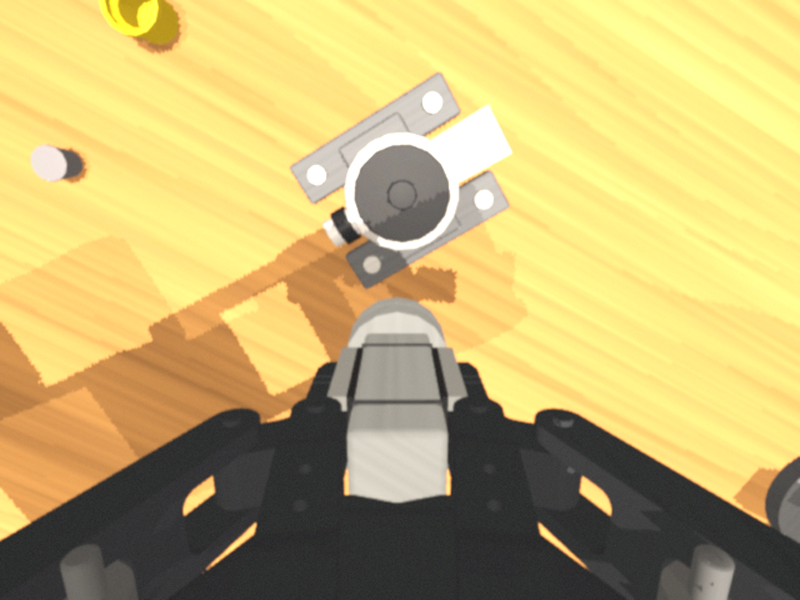

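```bash
cat > m.py <<'E'
from h import *
d=np.load("w4.npz");K,Rm,t=d["K"],d["R"],d["t"]
p=np.array([524.0,-234.6,199.0]); T=q2R([0,.9692,.2464,0])
for n,q in {"footbot front":(20,0,46.6),"foottop front":(20,0,24.6),"junction":(12,0,24.6),"j+12":(12,12,24.6),"j-12":(12,-12,24.6),"top front":(12,0,-42.4),"tf+12":(12,12,-42.4),"top back":(-12,0,-42.4)}.items():
    a=proj(K,Rm,t,p+T@np.array(q,float))*1.25; b=proj(K,Rm,t,p+T@(np.array(q,float)+[1,0,0]))*1.25
    print(n,a.round(1),(b-a).round(1))
for u in [(321.6,155.2)]:
    w=ray(K,Rm,t,*u,114); print(w,T.T@(w-p))
# cap flange by dark mask and flange rim
g=d["im"].astype(int).max(2)
E
python3 m.py
```

```text
footbot front [397.  290.4] [ 0.  -2.3]
foottop front [397.  305.9] [ 0.  -2.6]
junction [397.  326.4] [ 0.  -2.5]
j+12 [429.1 326.4] [ 0.1 -2.5]
j-12 [364.9 326.4] [-0.1 -2.5]
top front [396.8 424.1] [ 0.  -3.9]
tf+12 [448.8 424.1] [ 0.1 -3.9]
top back [396.8 511. ] [ 0.  -3.4]
[ 575.34449724 -209.34231697  114.        ] [57.1732044   2.33080406 85.        ]
```

Request:
arm_command:
  plan: "0.1 0.004 0 0;0.1 0.004 0 0;0.098 0.004 0 0;0 0 0.07 0;0 0 0.05 0"

```text
clock: 7.3
position: [577.2, -208.3, 174.1]
tool_rot: [-0.0, 0.969, 0.247, -0.001]
contact_force: [-0.7, 0.4, -1.7]
grip_width: 23.1
finger_force: 78.7
```

Run:
```python
from h import *
for i in range(4): cam("side")
o=bot.get_obs(); print(o["position"],o["tool_rot"],o["clock"],o["contact_force"])
out=[]
for n,(x,y) in {"scene":(190,165),"side":(387,345),"wrist":(320,250)}.items():
    im,K,Rm,t=cam(n); np.savez(n+"5.npz",im=im,K=K,R=Rm,t=t)
    w,h,f=(65,50,6) if n!="wrist" else (160,120,2.4)
    c=im[y-h:y+h,x-w:x+w]; c=np.clip(c.astype(float)*1.4,0,255).astype(np.uint8)
    if n!="wrist": out.append(cv2.resize(c,(400,308),interpolation=cv2.INTER_CUBIC))
    else: out.append(cv2.resize(c,(400,290)))
save(np.vstack([np.hstack(out[:2]),np.hstack([out[2],out[2]*0])]),"pics/s5.png")
```

```text
[ 576.64281566 -209.14965595  174.45907512] [-7.78198082e-04  9.69387397e-01  2.45533278e-01 -9.37572379e-04] 7.5 [-0.74124401  0.85984708 -1.00434646]
```

View pics/s5.png

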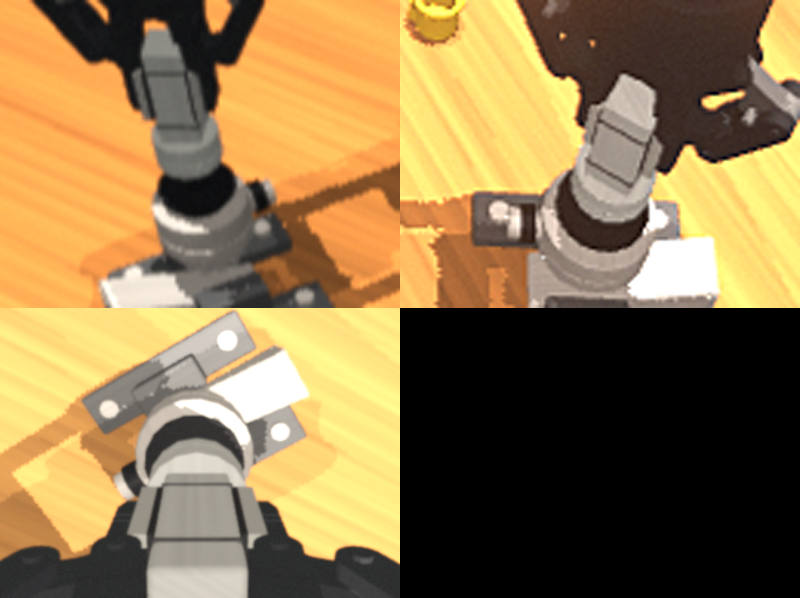

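Run:
```python
from h import *
T=q2R([0,.9692,.2464,0]); ex=T[:,0]; ey=T[:,1]
p=np.array([576.8,-208.9,174.3])
Ct=p-2.4*ex; Ct[2]=174.3-46.6
Cc=np.array([575.3,-209.3,108]); a=np.linspace(0,6.283,181)
circ=lambda C,r,z: np.array([[C[0]+r*np.cos(s),C[1]+r*np.sin(s),z] for s in a])
for n,rows_f,rows_c in [("scene",range(208-97,0,-100),0),]: pass
for n in ["scene","side","wrist"]:
    d=np.load(n+"5.npz");K,Rm,t,im=d["K"],d["R"],d["t"],d["im"].astype(int)
    for nm,C,r,z in [("footbot",Ct,20,Ct[2]),("foottop",Ct,20,Ct[2]+22),("flangetop",Cc,24,108),("rim",Cc,30,95)]:
        q=np.array([proj(K,Rm,t,x) for x in circ(C,r,z)]); i=q[:,0].argmin(); j=q[:,0].argmax()
        print(n,nm,"L",q[i].round(1),"R",q[j].round(1),"low",q[:,1].max().round(1))
        v=int(round((q[i,1]+q[j,1])/2)); lo=int(q[i,0])-7; hi=int(q[j,0])+8
        print("   row",v,"from",lo,[f"{im[v,u].max()}/{im[v,u].max()-im[v,u].min()}" for u in list(range(lo,lo+13))],"| from",hi-13,[f"{im[v,u].max()}/{im[v,u].max()-im[v,u].min()}" for u in range(hi-13,hi)])
    x=proj(K,Rm,t,Ct); 
    print("px/mm along ex,ey:",(proj(K,Rm,t,Ct+ex)-x).round(2),(proj(K,Rm,t,Ct+ey)-x).round(2))
```

```text
scene footbot L [175.3 166.3] R [197.2 164.4] low 172.8
   row 165 from 168 ['183/128', '188/130', '193/135', '198/137', '200/138', '202/140', '196/134', '144/78', '86/13', '78/4', '78/4', '81/4', '80/4'] | from 192 ['76/4', '76/3', '79/4', '77/4', '89/20', '158/94', '200/136', '201/138', '201/138', '201/138', '201/139', '202/139', '203/140']
scene foottop L [173.2 157.6] R [195.4 155.4] low 163.8
   row 156 from 166 ['208/144', '209/143', '210/143', '211/144', '210/144', '210/144', '208/143', '201/136', '158/81', '100/19', '63/3', '58/2', '57/2'] | from 190 ['66/3', '82/5', '102/7', '104/6', '103/6', '116/27', '181/115', '201/138', '203/140', '204/141', '204/141', '204/140', '203/140']
scene flangetop L [175.1 174.6] R [201.  172.3] low 182.4
   row 173 from 168 ['206/142', '207/144', '207/144', '209/144', '210/145', '210/145', '209/145', '201/138', '135/92', '42/26', '11/0', '13/1', '15/1'] | from 195 ['10/2', '13/2', '13/1', '10/1', '12/1', '19/1', '60/8', '121/22', '153/60', '185/116', '168/115', '166/114', '152/105']
scene rim L [173.1 180.2] R [205.1 177.4] low 189.7
   row 179
[... 2423 characters left out ...]
langetop L [274.6 256.7] R [355.9 257.3] low 295.7
   row 257 from 267 ['45/16', '65/10', '107/13', '133/17', '138/16', '140/19', '139/18', '136/19', '112/16', '64/9', '37/3', '31/1', '36/1'] | from 350 ['93/8', '66/7', '46/2', '38/2', '62/7', '105/14', '137/18', '145/18', '146/18', '147/20', '144/19', '135/17', '107/13']
wrist rim L [267.4 249.6] R [363.4 250.3] low 295.6
   row 250 from 260 ['138/86', '140/88', '140/88', '141/88', '140/88', '140/89', '138/87', '137/75', '132/44', '136/23', '140/18', '142/18', '143/18'] | from 358 ['144/19', '143/18', '143/18', '136/18', '114/15', '88/7', '80/5', '77/5', '79/7', '82/5', '89/8', '99/8', '105/9']
px/mm along ex,ey: [-0.01 -1.74] [ 1.86 -0.  ]
```

Run:
```python
from h import *
T=q2R([0,.9692,.2464,0]); ex=T[:,0]; ey=T[:,1]
Ct=np.array([576.8,-208.9,0])-2.4*ex; Ct[2]=127.7
Cc=np.array([575.3,-209.3,108]); a=np.linspace(0,6.283,361)
circ=lambda C,r,z: np.array([[C[0]+r*np.cos(s),C[1]+r*np.sin(s),z] for s in a])
for n in ["scene","side","wrist"]:
    d=np.load(n+"5.npz");K,Rm,t,im=d["K"],d["R"],d["t"],d["im"].astype(int).max(2)
    for nm,C,r,z in [("footbot",Ct,20,127.7),("flangetop",Cc,24,108),("flangebot",Cc,24,103),("rim",Cc,30,95)]:
        q=np.array([proj(K,Rm,t,x) for x in circ(C,r,z)]); k=q[:,1].argmax() if n!="wrist" else q[:,1].argmin()
        u,v=q[k].round().astype(int); print(n,nm,q[k].round(1),"col",u,"rows from",v-6,im[v-6:v+7,u])
```

```text
scene footbot [184.9 172.8] col 185 rows from 167 [81 83 84 82 80 68 41 16 11 11 11 12 11]
scene flangetop [186.5 182.4] col 186 rows from 176 [ 10  12  13  12  14  11  11  12  17  49  88 141 179]
scene flangebot [186.9 184.3] col 187 rows from 178 [ 12  13  11  11  12  11  15  44  79 108 154 181 148]
scene rim [187.2 189.7] col 187 rows from 184 [ 15  44  79 108 154 181 148  94  80  78  79  82 109]
side footbot [390.7 366.9] col 391 rows from 361 [131 117 114 121 126 126  63  37  39  38  38  40  42]
side flangetop [389.2 374.4] col 389 rows from 368 [ 35  39  42  40  38  41  38  34  45 128 134 133 131]
side flangebot [388.8 375.7] col 389 rows from 370 [ 42  40  38  41  38  34  45 128 134 133 131 132 133]
side rim [388.5 381.6] col 388 rows from 376 [ 66 131 131 128 126 129 135 106 106 108 112 111 102]
wrist footbot [315.9 236.2] col 316 rows from 230 [ 40  40  37  38  40  38  45  67  97 114 117 120 123]
wrist flangetop [315.5 218.7] col 315 rows from 213 [225 204 171 154 147 124  68  35  36  37  41  36  39]
wrist flangebot [315.5 216.8] col 316 rows from 211 [233 233 229 215 185 160 147 122  70  34  37  37  40]
wrist rim [315.7 204.2] col 316 rows from 198 [105 118 124 123 117 119 128 163 200 221 228 231 232]
```

The foot is offset from the cap by about −1.2 mm in tool x and +1.3 mm in tool y. I'll correct that and descend gently.

Request:
arm_command:
  plan: "0.006 -0.0065 0 0;0 0 0.025 0;0 0 0.025 0;0 0 0 0;0 0 0 0"

```text
clock: 8.15
position: [578.1, -207.3, 164.9]
tool_rot: [-0.0, 0.969, 0.246, -0.0]
contact_force: [0.0, -0.6, -1.5]
grip_width: 23.3
finger_force: 78.7
```

Request:
arm_command:
  plan: "0 0 0.01 0;0 0 0.01 0;0 0 0 0"

```text
clock: 8.45
position: [578.1, -207.3, 161.0]
tool_rot: [-0.0, 0.969, 0.246, -0.0]
contact_force: [0.2, 0.9, -1.2]
grip_width: 23.5
finger_force: 78.7
```

Request:
arm_command:
  plan: "0 0 0.01 0;0 0 0 0"

```text
clock: 8.65
position: [578.1, -207.3, 159.1]
tool_rot: [-0.0, 0.969, 0.246, -0.0]
contact_force: [0.7, -0.3, -1.9]
grip_width: 23.0
finger_force: 78.7
```

Request:
arm_command:
  plan: "0 0 0.01 0;0 0 0 0"

```text
clock: 8.85
position: [578.1, -207.3, 157.1]
tool_rot: [-0.0, 0.969, 0.246, -0.0]
contact_force: [0.3, 1.6, -1.4]
grip_width: 22.8
finger_force: 78.7
```

Request:
arm_command:
  plan: "0 0 0.01 0;0 0 0 0"

```text
clock: 9.05
position: [578.1, -207.3, 155.0]
tool_rot: [-0.0, 0.969, 0.246, -0.0]
contact_force: [-0.5, -0.1, -2.3]
grip_width: 23.4
finger_force: 78.7
```

Request:
arm_command:
  plan: "0 0 0.005 0;0 0 0.005 0;0 0 0 0"

```text
clock: 9.35
position: [578.4, -207.4, 153.7]
tool_rot: [0.0, 0.969, 0.246, 0.0]
contact_force: [-0.0, 0.3, 0.6]
grip_width: 23.1
finger_force: 79.1
```

Request:
arm_command:
  plan: "0 0 0.005 0;0 0 0.005 0;0 0 0 0"

```text
clock: 9.65
position: [578.5, -207.4, 151.5]
tool_rot: [0.0, 0.969, 0.246, 0.0]
contact_force: [0.2, 0.5, 2.4]
grip_width: 23.0
finger_force: 79.1
```

Request:
arm_command:
  plan: "0 0 0.005 0;0 0 0.005 0;0 0 0 0"

```text
clock: 9.95
position: [578.4, -207.4, 149.2]
tool_rot: [0.0, 0.969, 0.246, 0.0]
contact_force: [0.1, 0.4, 2.1]
grip_width: 23.0
finger_force: 79.1
```

Request:
arm_command:
  plan: "0 0 0.005 0;0 0 0.005 0;0 0 0.005 0;0 0 0 0"

```text
clock: 10.35
position: [578.4, -207.5, 146.1]
tool_rot: [0.0, 0.969, 0.246, 0.0]
contact_force: [-0.6, 0.4, 1.0]
grip_width: 23.6
finger_force: 79.0
```

Request:
arm_command:
  plan: "0 0 0.005 0;0 0 0.005 0;0 0 0 0"

```text
clock: 10.65
position: [578.4, -207.5, 144.2]
tool_rot: [0.0, 0.969, 0.246, 0.0]
contact_force: [-0.5, 0.4, 1.9]
grip_width: 23.1
finger_force: 79.0
```

Request:
arm_command:
  plan: "0 0 0.005 0;0 0 0.005 0;0 0 0 0"

```text
clock: 10.95
position: [578.4, -207.5, 142.2]
tool_rot: [0.0, 0.969, 0.246, 0.0]
contact_force: [-0.9, -0.7, 1.7]
grip_width: 23.4
finger_force: 79.0
```

Request:
arm_command:
  plan: "0 0 0.005 0;0 0 0.005 0;0 0 0 0"

```text
clock: 11.25
position: [578.3, -207.5, 140.1]
tool_rot: [0.0, 0.969, 0.246, 0.0]
contact_force: [0.3, -1.0, 2.0]
grip_width: 23.3
finger_force: 79.0
```

Request:
arm_command:
  plan: "0 0 0.005 0;0 0 0.005 0;0 0 0 0"

```text
clock: 11.55
position: [578.4, -207.4, 138.2]
tool_rot: [0.0, 0.969, 0.246, 0.0]
contact_force: [0.0, 0.4, 2.1]
grip_width: 23.1
finger_force: 79.1
```

Request:
arm_command:
  plan: "0 0 0.005 0;0 0 0.005 0;0 0 0 0"

```text
clock: 11.85
position: [578.3, -207.4, 136.2]
tool_rot: [0.0, 0.969, 0.246, 0.0]
contact_force: [0.1, 0.1, 2.4]
grip_width: 22.9
finger_force: 79.1
```

Request:
arm_command:
  plan: "0 0 0.005 0;0 0 0.005 0;0 0 0 0"

```text
clock: 12.15
position: [578.3, -207.5, 134.1]
tool_rot: [0.0, 0.969, 0.246, 0.0]
contact_force: [0.5, -0.1, 2.2]
grip_width: 23.3
finger_force: 79.1
```

Request:
arm_command:
  plan: "0 0 0.005 0;0 0 0 0"

```text
clock: 12.35
position: [578.3, -207.4, 133.2]
tool_rot: [0.0, 0.969, 0.246, 0.0]
contact_force: [-0.5, -0.6, 1.5]
grip_width: 23.1
finger_force: 79.2
```

Request:
arm_command:
  plan: "0 0 0.005 0;0 0 0 0"

```text
clock: 12.55
position: [578.4, -207.4, 132.5]
tool_rot: [0.0, 0.969, 0.246, 0.0]
contact_force: [0.2, -0.5, 4.3]
grip_width: 23.0
finger_force: 79.3
```

Request:
arm_command:
  plan: "0 0 0.005 0;0 0 0 0"

```text
clock: 12.75
position: [578.5, -207.5, 132.0]
tool_rot: [0.0, 0.969, 0.246, 0.0]
contact_force: [0.2, 1.0, 6.2]
grip_width: 23.5
finger_force: 79.9
```

Request:
arm_command:
  plan: "0 0 0.005 0;0 0 0 0"

```text
clock: 12.95
position: [578.6, -207.6, 131.4]
tool_rot: [0.0, 0.969, 0.246, 0.0]
contact_force: [-0.5, -0.4, 8.2]
grip_width: 23.0
finger_force: 80.0
```

Request:
arm_command:
  plan: "0 0 0.005 0;0 0 0 0"

```text
clock: 13.15
position: [578.7, -207.6, 130.4]
tool_rot: [0.001, 0.969, 0.246, 0.001]
contact_force: [-0.6, -0.0, 7.5]
grip_width: 23.0
finger_force: 80.0
```

Request:
arm_command:
  plan: "0 0 0.005 0;0 0 0 0"

```text
clock: 13.35
position: [578.2, -207.3, 128.2]
tool_rot: [-0.0, 0.969, 0.246, -0.0]
contact_force: [-0.1, -0.2, -0.7]
grip_width: 23.2
finger_force: 79.0
```

Request:
arm_command:
  plan: "0 0 0.005 0;0 0 0 0"

```text
clock: 13.55
position: [577.3, -206.8, 126.2]
tool_rot: [-0.001, 0.969, 0.246, -0.001]
contact_force: [0.2, -0.2, -1.8]
grip_width: 23.1
finger_force: 78.9
```

Request:
arm_command:
  plan: "0 0 0.005 0;0 0 0 0"

```text
clock: 13.75
position: [577.7, -207.1, 125.6]
tool_rot: [-0.001, 0.969, 0.246, -0.001]
contact_force: [0.1, 0.4, -1.9]
grip_width: 22.7
finger_force: 78.9
```

Request:
arm_command:
  plan: "0 0 0.005 0;0 0 0 0"

```text
clock: 13.95
position: [578.1, -207.3, 125.3]
tool_rot: [-0.0, 0.969, 0.246, -0.0]
contact_force: [-0.7, 1.0, 0.3]
grip_width: 22.7
finger_force: 78.9
```

Request:
arm_command:
  plan: "0 0 0.005 0;0 0 0 0"

```text
clock: 14.15
position: [578.1, -207.2, 125.2]
tool_rot: [-0.0, 0.969, 0.246, -0.0]
contact_force: [-1.6, 0.9, 4.7]
grip_width: 23.1
finger_force: 79.6
```

Request:
arm_command:
  plan: "0 0 0.005 0;0 0 0 0"

```text
clock: 14.35
position: [578.1, -207.2, 125.1]
tool_rot: [0.0, 0.969, 0.246, -0.0]
contact_force: [-2.5, 1.5, 10.1]
grip_width: 22.9
finger_force: 80.2
```

Request:
arm_command:
  plan: "0 0 0.005 0;0 0 0 0"

```text
clock: 14.55
position: [578.1, -207.2, 124.9]
tool_rot: [0.0, 0.969, 0.246, 0.0]
contact_force: [-4.6, 2.9, 13.6]
grip_width: 22.9
finger_force: 80.8
```

Request:
arm_command:
  plan: "0 0 0.004 0;0 0 0 0"

```text
clock: 14.75
position: [578.2, -207.2, 124.9]
tool_rot: [0.0, 0.969, 0.246, 0.0]
contact_force: [-5.4, 2.1, 17.1]
grip_width: 22.5
finger_force: 81.3
```

Pressing at about 19 to 20 N. Holding for over a second.

Request:
arm_command:
  plan: "0 0 0 0;0 0 0 0;0 0 0 0;0 0 0 0;0 0 0 0"

```text
clock: 15.25
position: [578.2, -207.2, 124.9]
tool_rot: [0.0, 0.969, 0.246, 0.0]
contact_force: [-5.1, 3.7, 17.3]
grip_width: 23.1
finger_force: 81.3
```

Request:
arm_command:
  plan: "0 0 0 0;0 0 0 0;0 0 0 0;0 0 0 0;0 0 0 0"

```text
clock: 15.75
position: [578.2, -207.2, 124.9]
tool_rot: [0.0, 0.969, 0.246, 0.0]
contact_force: [-5.7, 2.7, 16.5]
grip_width: 23.0
finger_force: 81.3
```

Request:
arm_command:
  plan: "0 0 0 0;0 0 0 0;0 0 0 0;0 0 0 0;0 0 0 0"

```text
clock: 16.25
position: [578.2, -207.2, 124.8]
tool_rot: [0.0, 0.969, 0.246, 0.0]
contact_force: [-5.0, 2.6, 17.2]
grip_width: 23.0
finger_force: 81.3
```

Request:
arm_command:
  plan: "0 0 -0.02 0;0 0 -0.03 0;0 0 -0.05 0;0 0 -0.1 0;0 0 -0.2 0"

```text
clock: 16.75
position: [576.3, -206.4, 199.2]
tool_rot: [-0.003, 0.969, 0.246, -0.003]
contact_force: [-1.1, -0.2, -0.9]
grip_width: 23.3
finger_force: 78.7
```

Request:
arm_command:
  plan: "0.0545 -0.1235 0 0;0.075 -0.168 0 0;0.075 -0.168 0 0;0.075 -0.168 0 0;0.075 -0.168 0 0"

```text
clock: 17.25
position: [564.7, -32.5, 201.8]
tool_rot: [0.0, 0.969, 0.246, 0.0]
contact_force: [0.5, 0.8, -1.1]
grip_width: 23.0
finger_force: 78.9
```

Run:
```python
from h import *
out=[]
for n,(x,y) in {"scene":(194,200),"side":(385,380)}.items():
    im,K,Rm,t=cam(n); c=im[y-50:y+50,x-65:x+65]
    c=np.clip(c.astype(float)*1.6,0,255).astype(np.uint8); out.append(cv2.resize(c,(400,308),interpolation=cv2.INTER_CUBIC))
save(np.hstack(out),"pics/s6.png"); o=bot.get_obs(); print(o["position"],o["contact_force"],o["clock"])
```

```text
[563.33428831 -29.25380401 201.52243366] [ 0.62374183 -0.56351463 -1.29875632] 17.35
```

View pics/s6.png

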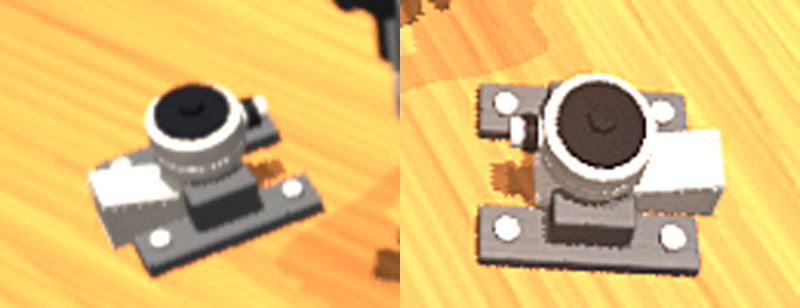

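The housing has sunk and the cap sits flush and centred in it, at about (193,110) in the left crop and (600,122) in the right. Carrying the tool back to the tray.

Request:
arm_command:
  plan: "0.075 -0.168 0 0;0.075 -0.168 0 0;0.075 -0.168 0 0;0.075 -0.168 0 0;0.075 -0.168 0 0"

```text
clock: 17.85
position: [551.0, 150.5, 201.7]
tool_rot: [0.0, 0.969, 0.246, 0.0]
contact_force: [0.6, -0.3, -1.2]
grip_width: 23.2
finger_force: 78.9
```

Request:
arm_command:
  plan: "0.075 -0.168 0 0;0.0545 -0.1235 0 0;0 0 0 0;0 0 0 0;0 0 0 0"

```text
clock: 18.35
position: [546.0, 212.2, 201.5]
tool_rot: [0.0, 0.969, 0.245, -0.0]
contact_force: [0.1, 0.2, -0.7]
grip_width: 23.2
finger_force: 79.0
```

Request:
arm_command:
  plan: "0 0 0.2 0;0 0 0.2 0;0 0 0.2 0;0 0 0.08 0;0 0 0 0"

```text
clock: 18.85
position: [544.1, 211.3, 62.7]
tool_rot: [-0.0, 0.97, 0.245, -0.003]
contact_force: [-0.2, -0.6, -1.3]
grip_width: 23.2
finger_force: 79.0
```

Request:
arm_command:
  plan: "0 0 0 0;0 0 0.02 0;0 0 0.02 0;0 0 0 0"

```text
clock: 19.25
position: [545.9, 213.3, 58.0]
tool_rot: [0.0, 0.969, 0.246, 0.0]
contact_force: [0.1, -0.4, -0.9]
grip_width: 23.6
finger_force: 79.0
```

Request:
arm_command:
  plan: "0 0 0.01 0;0 0 0.01 0;0 0 0 0"

```text
clock: 19.55
position: [545.5, 213.4, 53.4]
tool_rot: [-0.0, 0.969, 0.246, -0.0]
contact_force: [0.4, 0.2, -0.9]
grip_width: 23.0
finger_force: 79.0
```

Request:
arm_command:
  plan: "0 0 0.007 0;0 0 0.007 0;0 0 0 0"

```text
clock: 19.85
position: [545.7, 213.4, 50.7]
tool_rot: [-0.0, 0.969, 0.246, 0.0]
contact_force: [-0.7, -0.0, -1.6]
grip_width: 23.2
finger_force: 79.1
```

Request:
arm_command:
  plan: "0 0 0.004 0;0 0 0 0"

```text
clock: 20.05
position: [545.7, 213.4, 50.6]
tool_rot: [0.0, 0.969, 0.246, 0.0]
contact_force: [-0.6, -0.4, 5.2]
grip_width: 22.8
finger_force: 79.8
```

Request:
arm_command:
  plan: "0 0 0.004 0;0 0 0 0"

```text
clock: 20.25
position: [545.7, 213.4, 50.6]
tool_rot: [0.0, 0.969, 0.246, 0.0]
contact_force: [-3.2, -0.6, 9.3]
grip_width: 23.1
finger_force: 80.6
```

Foot is on the tray floor. Relieving some force, opening, then retreating.

Request:
arm_command:
  plan: "0 0 -0.006 0;0 0 0 0"

```text
clock: 20.45
position: [545.9, 213.4, 50.6]
tool_rot: [0.0, 0.969, 0.246, 0.0]
contact_force: [-0.2, 0.4, 3.5]
grip_width: 23.1
finger_force: 79.7
```

Request:
arm_command:
  plan: "0 0 0 0;0 0 0 0;0 0 0 0;0 0 0 0;0 0 0 0"
  hand: 1

```text
clock: 20.95
position: [545.6, 213.3, 50.2]
tool_rot: [-0.0, 0.969, 0.246, -0.0]
contact_force: [0.3, -0.2, -0.2]
grip_width: 85.1
finger_force: 0.0
```

Request:
arm_command:
  plan: "0 0 0 0;0 0 -0.1 0;0 0 -0.2 0;0 0 -0.2 0;0 0 -0.2 0"

```text
clock: 21.45
position: [545.3, 213.2, 191.5]
tool_rot: [-0.0, 0.969, 0.246, -0.0]
contact_force: [-0.2, -1.0, 0.5]
grip_width: 86.1
finger_force: 0.0
```

Request:
arm_command:
  plan: "-0.2 0 0 0;-0.2 0 0 0;0 0 0 0;0 0 0 0;0 0 0 0"

```text
clock: 21.95
position: [476.8, 175.4, 190.7]
tool_rot: [0.0, 0.969, 0.246, 0.001]
contact_force: [0.7, 0.1, 0.3]
grip_width: 85.3
finger_force: 0.0
```

Run:
```python
from h import *
out=[]
for n,(x,y) in {"scene":(396,280),"side":(263,225)}.items():
    im,K,Rm,t=cam(n); c=im[y-50:y+50,x-65:x+65]; out.append(cv2.resize(c,(400,308),interpolation=cv2.INTER_CUBIC))
    print(proj(K,Rm,t,[543.5,212.2,93]))
save(np.hstack(out),"pics/s7.png"); o=bot.get_obs(); print(o["position"],o["grip_width"],o["contact_force"],o["clock"])
```

```text
[399.69167335 256.49464315]
[261.74210056 203.53746128]
[476.8309545  175.5369334  190.39369412] 85.33483251920478 [-0.03691447  0.18859758  0.01007888] 22.05
```

View pics/s7.png

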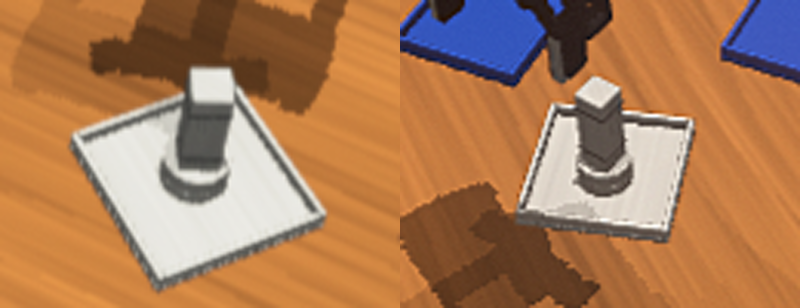

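The tool stands upright near the middle of the aluminium tray, at about (195,175) in the left crop and (605,170) in the right, and the gripper is clear of it. Handing in.

```bash
python3 -c "
from workcell import bot
print(bot.sign_off())"
```

```text
the job is handed in; nothing more can be done
None
```

I pressed the end cap home with the seating tool (it clicked, then about 1.5 s at roughly 19 N), stood the tool back upright and released in the aluminium tray, and handed the job in after about 22 s; the hand-in gave no verdict.

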